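# Seat the segments of a sawn dental model with the fingertips

## Task

The lower dental model in the articulator has been sawn into five segments, and they stand a few millimetres proud of their base plate. Run the fingertips along the teeth in one pass, from the molars at one end of the arch (either end), round the front, to the molars at the other end, pressing each segment lightly down until it sits fully home, and stay close over the model until you have reached the far end. Only touch and press: pull nothing up, do not shift or lift the articulator, leave everything else where it is, and finish clear of it all.

Things in the scene. Friction and masses are not known exactly. Their poses are not given: they have to be found in the camera images.
- articulator: lower half of a dental articulator, about 1.3 kg, loose on three rubber feet: aluminium T-frame 165 x 126 mm, a sawn lower dental model of tan stone mounted over its middle. Origin: on the bench under the model; z up; -x to its front (front teeth), which faces the robot within 0.45 rad; +y to its left, also the robot's left.
- arch_middle (a point): point in the middle of the dental arch, at the articulator's origin in x and y and 80 mm up, where all the tooth tops lie when home. The arch is 60 mm wide (y) and 50 mm long (x), open to the back (+x). Five segments, in order round it: left molars, left premolars, front teeth, right premolars, right molars, parted by saw cuts. Stone ridge under the teeth: 13 mm wide
- base_plate_top (a point): point on the top of the grey base plate of the model, 54 mm up, at the articulator's origin in x and y; home segments rest on it with no gap
- incisal_table (a point): centre of the top of the small round dark incisal table (34 mm across, 46 mm high) on the articulator's front end, 78 mm ahead (-x) of the origin
- condylar_bar (a point): middle of the cross bar (height 85 mm) at the articulator's back, 78 mm behind (+x) the origin; it joins two condylar posts at y +-50 mm, which with their blocks and balls reach 122 mm high and out to y +-80 mm
- molars_left (a joint): the two left molars segment of the sawn model: how far it stands proud of its home position on the base plate, in m: 0 is fully home against a hard stop, 0.003 to 0.006 at the start. It slides straight up and down on two dowel pins (about 3 N of push moves it) and stays where it is left. Seen from above, 21 mm along the arch, 10 mm wide at the teeth
- molars_left_top (a point): point on the two left molars segment at the level of its tooth tops, over its middle; at [0.0112, 0.0227] m in the articulator's frame, z 0.080 when home; it rises with the segment
- premolars_left (a joint): the two left premolars segment of the sawn model: how far it stands proud of its home position on the base plate, in m: 0 is fully home against a hard stop, 0.003 to 0.006 at the start. It slides straight up and down on two dowel pins (about 3 N of push moves it) and stays where it is left. Seen from above, 14 mm along the arch, 8 mm wide at the teeth
- premolars_left_top (a point): point on the two left premolars segment at the level of its tooth tops, over its middle; at [-0.0056, 0.0167] m in the articulator's frame, z 0.080 when home; it rises with the segment
- front (a joint): the six front teeth segment of the sawn model: how far it stands proud of its home position on the base plate, in m: 0 is fully home against a hard stop, 0.003 to 0.006 at the start. It slides straight up and down on two dowel pins (about 3 N of push moves it) and stays where it is left. Seen from above, 37 mm round the curve of the arch (28 mm across in y), 6 mm wide at the teeth
- front_top (a point): point on the six front teeth segment at the level of its tooth tops, over its middle; at [-0.0191, 0.0000] m in the articulator's frame, z 0.080 when home; it rises with the segment
- premolars_right (a joint): the two right premolars segment of the sawn model: how far it stands proud of its home position on the base plate, in m: 0 is fully home against a hard stop, 0.003 to 0.006 at the start. It slides straight up and down on two dowel pins (about 3 N of push moves it) and stays where it is left. Seen from above, mirror image of the left ones
- premolars_right_top (a point): point on the two right premolars segment at the level of its tooth tops, over its middle; at [-0.0056, -0.0167] m in the articulator's frame, z 0.080 when home; it rises with the segment
- molars_right (a joint): the two right molars segment of the sawn model: how far it stands proud of its home position on the base plate, in m: 0 is fully home against a hard stop, 0.003 to 0.006 at the start. It slides straight up and down on two dowel pins (about 3 N of push moves it) and stays where it is left. Seen from above, mirror image of the left ones
- molars_right_top (a point): point on the two right molars segment at the level of its tooth tops, over its middle; at [0.0112, -0.0227] m in the articulator's frame, z 0.080 when home; it rises with the segment
- upper_half: bystander: the articulator's upper half, lying on its back with a whole uncut cast, teeth up; 150 x 112 mm, pin 72 mm high; origin under its middle
- whole_cast: bystander: uncut tan stone cast on a white plaster mount with a yellow band, 66 mm across, 58 mm high; origin under its middle
- handpiece_rest: bystander: beige cradle 140 x 50 x 51 mm; origin under its middle
- handpiece: bystander: black and steel dental handpiece lying in the cradle, 180 mm long, 25 mm thick; origin under its middle
- instrument_pot: bystander: dark steel pot 80 mm across, 95 mm high, with instruments reaching to 190 mm; origin under its middle
- glue_bottle: bystander: white bottle with a yellow nozzle, 34 mm across, 85 mm high, standing close to the articulator; origin under its middle
- dappen_dish: bystander: small green glass dish, 36 mm across, 30 mm high, close to the articulator; origin under its middle
- wax_knife: bystander: wax knife with a dark wooden handle lying close to the articulator, 180 mm long, 10 mm thick; origin under its middle, blade to +x

How it is judged:
By the outcome, as a careful person would: the job done as asked, in the order asked, and still so for the second after the job is handed in, with the robot touching nothing.
It also fails if it takes over 42 s, if anything falls off the work surface, if the arm or the gripper's body presses on something with over 40 N, if the wrist force passes 120 N, or if a joint passes its speed limit or range.

## Robot

A 6-joint arm with a two-finger parallel gripper is mounted at the origin on the work surface. World frame = base frame: x ahead of the robot, y to its left, z up, the work surface at z = 0. Lengths are in mm, angles in rad, forces in N, time in s.
With the tool pointing down it reaches from about 275 to 775 mm from the base axis. Payload 14.6 kg.
Tool frame: the origin (TCP) lies between the finger pads, 19 mm behind the fingertips; this is the grasp point; z points along the fingers, y is the line along which they close (so a half turn about z gives the same grasp; the last joint's range is limited). The gripper opens to 85 mm and grips with 20 to 120 N. Pads are 22 mm wide; open, the fingers measure 114 mm over their backs; the gripper's body (76 mm by 85 mm) begins 54 mm behind the grasp point. The pads swing forward as they close: fully open they stand 13 mm farther back than shut.
Start: joints at [-1.394, 0.263, -0.048, 1.259, 0, 1.415], TCP at [171.01, -496.371, 249.978] pointing down, gripper open.
Joint ranges: [-2.65, 2.65], [-0.89, 1.7], [-1.18, 1.37], [-2.13, 2.11], [-1.35, 1.29], [-3.14, 3.14]. Speed limits (rad/s): [1.89, 1.89, 2.57, 2.79, 3.14, 3.14].

## Interface

Orientations are given as a unit quaternion [x, y, z, w].
In Python, from cell import robot gives the robot as it stands.
- The arm moves only by the tool play_rows, never from a script. Its arguments are lists of equal length, an entry for each row: "translation": the shift along the tool's x, y, z in cm, a list of three; "turn": the turn about the tool's z in rad; "claw": the opening in per cent of the stroke, from 0 (shut) to 100 (fully open). A call has exactly 8 rows; each row shifts and turns the commanded pose from where the row before left it, along the tool's axes as they then stand; what a row does not reach is not made up. A row lasts 1/10 s, in which the tool goes at most 50 mm and 8.59 degrees, less where a joint would pass 70% of its speed; a pose out of reach is approached as far as the arm can. A call with a gripper value outside its range is refused whole. The fingers move at their own pace and stop on an object; the grip force is fixed at half the most. Time passes only in rows, so rows that do not move let the fingers close, or fill a call up. It gives the time, the measured TCP pose, the force, the opening and the grip force at its end, in the units of the state.
- robot.sense(): the state, without advancing time (a new reading comes with each control period).
- robot.read_camera(name): name is "scene" or "side" or "wrist"; returns a dict with "image" (384x512x3 uint8, blue, green, red), "intrinsics" (3x3 intrinsics, pixels), "k1" (the pictures are not rectified: a ray, as slopes to the right and down, at radius r is drawn at 1 + k1 r^2 times it, then the intrinsics apply), "world_from_camera" (4x4, takes a point from camera to world coordinates). Camera axes: x right, y up, looking along -z (the intrinsics and any distortion apply to the point x, -y, -z); pixel columns grow to the right and rows downward; lengths in mm; the calibration is good to about 2 mm. A picture is of the moment at which its call begins. There is no depth.
- robot.job_done(): hands the job in; it is judged then, once.
The state is a dict: "t": time; "joint_pos": joint angles; "qvel": joint speeds; "tau": joint torques, N m; "tcp_pos": TCP position; "orientation": TCP orientation; "wrist_force": force on the tool from outside, world axes, zero at the start; "wrist_torque": the same for the moment, N m; "gripper_width": finger opening in mm; "gripper_force": force on a finger pad.
Only numpy, scipy, OpenCV 4.12 (cv2) and the standard library are available. Lean on these libraries where they do the work, as an engineer would, in place of code of your own. Each camera call takes 0.05 s, during which the arm holds its last target. There are 200 camera calls.

## Working session

There is one attempt and no reset: what is moved stays moved. The work goes in short steps, Python scripts to look and compute and a tool call to move; the robot and the scene stay as the last step left them, time stands still between calls to the robot, and variables do not carry over. Pictures are saved under pics/ and viewed, at most 10 in all, crops included, and the job is handed in when it is done.

Besides the shell and the picture viewer there is one more tool, called after "Call:" by a JSON object that holds its "op" and its "data", one argument or row to a line. play_rows: Moves the arm, as the interface text tells. Its arguments: {"type":"object","properties":{"translation":{"type":"array","items":{"type":"array","items":{"type":"number"}}},"turn":{"type":"array","items":{"type":"number"}},"claw":{"type":"array","items":{"type":"number"}}},"required":["translation","turn","claw"]}

```bash
mkdir -p pics; ls
cat > h.py <<'E'
import numpy as np, cv2, pickle
def snap(robot,n):
    c=robot.read_camera(n); cv2.imwrite(f'pics/{n}.png',c['image']); pickle.dump(c,open(f'pics/{n}.pkl','wb')); return c
def load(n): return pickle.load(open(f'pics/{n}.pkl','rb'))
def proj(c,P):
    P=np.atleast_2d(np.asarray(P,float)); T=np.linalg.inv(c['world_from_camera']); q=P@T[:3,:3].T+T[:3,3]
    s=np.c_[q[:,0]/-q[:,2],-q[:,1]/-q[:,2]]; r2=(s**2).sum(1,keepdims=True); s=s*(1+c['k1']*r2)
    K=np.array(c['intrinsics']); return np.c_[s,np.ones(len(s))]@K[:2].T
def at_z(c,uv,z):
    K=np.array(c['intrinsics']); d=np.linalg.solve(K,[uv[0],uv[1],1])[:2]; s=d.copy()
    for _ in range(30): s=d/(1+c['k1']*(s@s))
    W=np.array(c['world_from_camera']); r=W[:3,:3]@[s[0],-s[1],-1]; o=W[:3,3]; return o+r*(z-o[2])/r[2]
E
python3 - <<'E'
from cell import robot
from h import *
for n in('scene','side','wrist'):
    c=snap(robot,n); print(n,np.round(c['world_from_camera'],2).tolist(),c['k1'],np.array(c['intrinsics'])[0])
print(robot.sense())
cv2.imwrite('pics/a.png',cv2.resize(load('scene')['image'],(800,600)))
cv2.imwrite('pics/b.png',cv2.resize(load('side')['image'],(800,600)))
E
```

```text
pics
scene [[-0.77, -0.4, 0.49, 1120.97], [0.64, -0.49, 0.6, 766.33], [-0.0, 0.77, 0.63, 897.25], [0.0, 0.0, 0.0, 1.0]] -0.0963875428205982 [399.68738993   0.         258.05091786]
side [[-0.9, 0.3, -0.31, 132.96], [-0.43, -0.59, 0.68, 793.86], [0.02, 0.75, 0.66, 848.66], [0.0, 0.0, 0.0, 1.0]] -0.13394794035491417 [409.15468255   0.         258.70245554]
wrist [[0.33, 0.9, 0.28, 242.39], [-0.95, 0.31, 0.1, -470.72], [-0.0, -0.3, 0.95, 374.04], [0.0, 0.0, 0.0, 1.0]] -0.009488316791219881 [264.53684729   0.         252.15922692]
{'t': 0.15, 'joint_pos': array([-1.39433833e+00,  2.63413434e-01, -4.87428959e-02,  1.25941290e+00,
       -9.82877728e-06,  1.41555485e+00]), 'qvel': array([-0.0015326 , -0.00201921,  0.00293192, -0.00149764,  0.00258326,
        0.00113255]), 'tau': array([ 5.96082798e-03, -6.37823296e+01,  3.84650052e+01,  1.04193247e-02,
        4.30702846e-05, -5.13912155e-06]), 'tcp_pos': array([ 170.95596499, -496.19514132,  249.65307667]), 'orientation': array([ 9.86278354e-01,  1.65090458e-01, -9.01359146e-06, -3.86375565e-04]), 'wrist_force': array([ 1.21234869,  0.28880975, -0.06344014]), 'wrist_torque': array([-0.00824009, -0.01625629, -0.03588185]), 'gripper_force': 0.0, 'gripper_width': 85.05941641374008}
```

View pics/a.png

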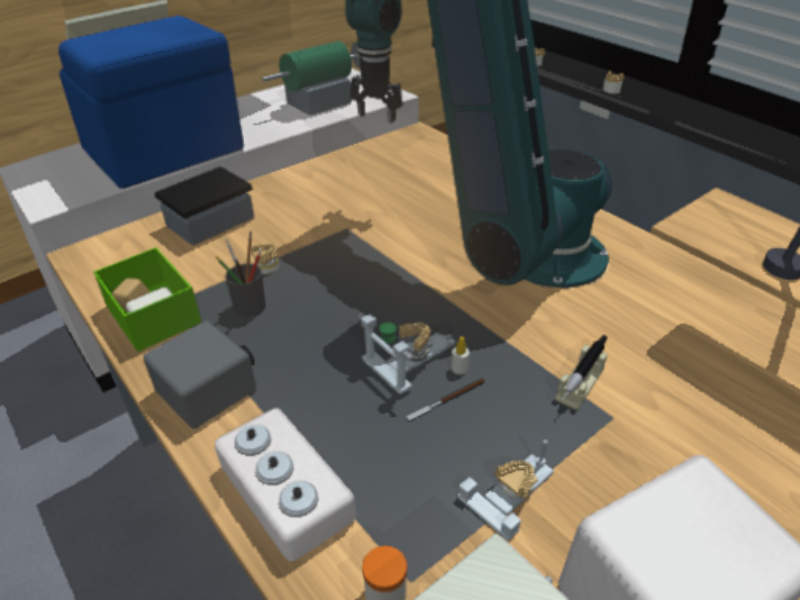

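View pics/b.png

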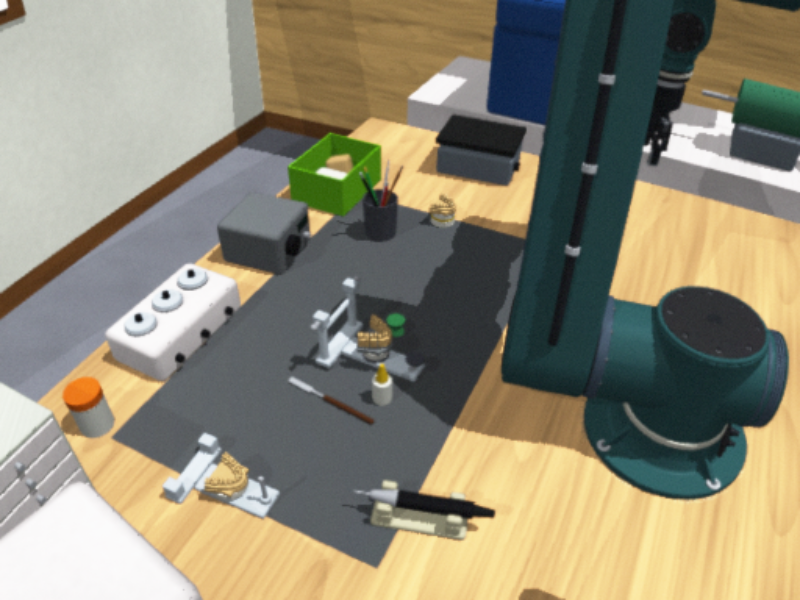

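The scene view (800x600) shows the articulator model at about (412,335), with its posts at (368,330) and (403,365). In the side view the model is at (375,335), with posts at (350,290) and (320,325). Next I'll crop both views.

Run:
```python
from h import *
s=load('scene');d=load('side')
print(at_z(s,np.array([412,330])/1.5625,80),at_z(d,np.array([375,335])/1.5625,75))
a=cv2.resize(s['image'][190:260,220:315],None,fx=4.2,fy=4.2*1,interpolation=cv2.INTER_CUBIC)
b=cv2.resize(d['image'][170:260,180:275],None,fx=4.2,fy=4.2,interpolation=cv2.INTER_CUBIC)
h=max(a.shape[0],b.shape[0]);o=np.zeros((h,a.shape[1]+b.shape[1],3),np.uint8);o[:a.shape[0],:a.shape[1]]=a;o[:b.shape[0],a.shape[1]:]=b
print(o.shape);cv2.imwrite('pics/c.png',o)
```

```text
[519.22510498  65.49683254  80.        ] [510.40363589  81.33189202  75.        ]
(378, 798, 3)
```

View pics/c.png

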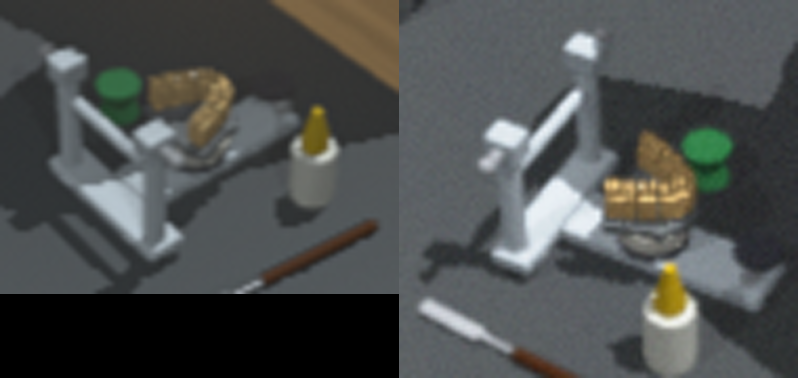

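Call:
{"op": "play_rows", "data": {
  "translation": [
    [3.2,-2.65,0],
    [3.2,-2.65,0],
    [3.2,-2.65,0],
    [3.2,-2.65,0],
    [3.2,-2.65,0],
    [3.2,-2.65,0],
    [3.2,-2.65,0],
    [3.2,-2.65,0]
  ],
  "turn": [0,0,0,0,0,0,0,0],
  "claw": [0,0,0,0,0,0,0,0]
}}

```text
t: 0.95
tcp_pos: [344.4, -211.0, 250.0]
orientation: [0.986, 0.165, 0.0, 0.0]
wrist_force: [0.6, -1.0, -0.1]
gripper_width: -0.3
gripper_force: 0.0
```

Call:
{"op": "play_rows", "data": {
  "translation": [
    [3.2,-2.65,0],
    [3.2,-2.65,0],
    [3.2,-2.65,0],
    [3.2,-2.65,0],
    [3.2,-2.65,0],
    [3.2,-2.65,0],
    [3.2,-2.65,0],
    [3.2,-2.65,0]
  ],
  "turn": [0,0,0,0,0,0,0,0],
  "claw": [0,0,0,0,0,0,0,0]
}}

```text
t: 1.75
tcp_pos: [517.5, 73.1, 249.8]
orientation: [0.986, 0.165, -0.0, 0.0]
wrist_force: [0.4, -0.6, -0.4]
gripper_width: -0.0
gripper_force: 0.0
```

Call:
{"op": "play_rows", "data": {
  "translation": [
    [0,0,0],
    [0,0,0],
    [0,0,0],
    [0,0,0],
    [0,0,0],
    [0,0,0],
    [0,0,0],
    [0,0,0]
  ],
  "turn": [-0.14,-0.14,-0.14,-0.14,-0.14,-0.14,-0.14,-0.14],
  "claw": [0,0,0,0,0,0,0,0]
}}

```text
t: 2.55
tcp_pos: [516.8, 71.3, 249.8]
orientation: [0.746, 0.666, -0.0, -0.0]
wrist_force: [0.1, 0.5, -1.4]
gripper_width: -0.1
gripper_force: 0.0
```

Run:
```python
from cell import robot
from h import *
for n in('scene','side','wrist'): c=snap(robot,n)
print(robot.sense()['joint_pos'],np.round(c['world_from_camera'],3).tolist())
cv2.imwrite('pics/d.png',cv2.resize(c['image'],(800,600),interpolation=cv2.INTER_CUBIC))
```

```text
[-1.92315793e-02  2.57840445e-01 -5.61016203e-02  1.25718899e+00
 -9.72469674e-06  1.67358202e+00] [[0.993, 0.11, 0.037, 525.021], [-0.116, 0.948, 0.297, 147.788], [-0.002, -0.299, 0.954, 374.256], [0.0, 0.0, 0.0, 1.0]]
```

View pics/d.png

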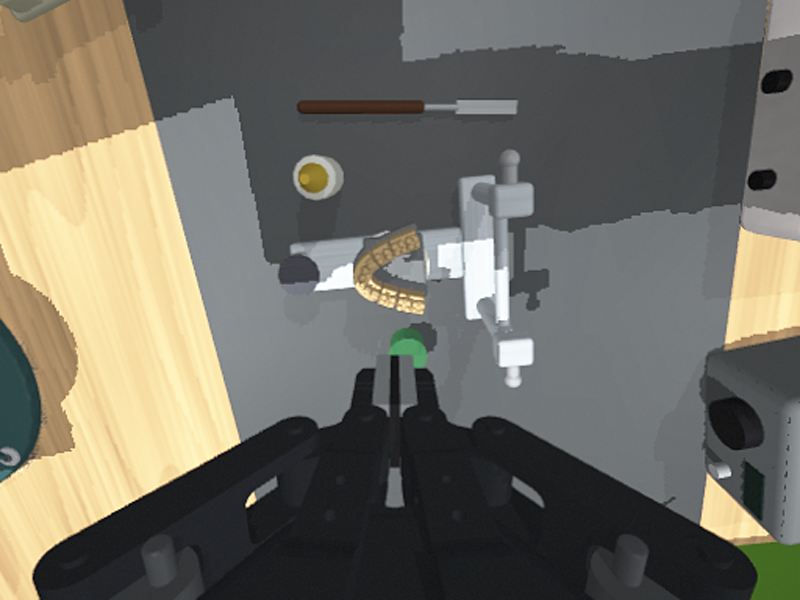

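The wrist view (800x600) shows the sawn arch from (355,275) at the front to (415,232) and (425,308) at the molars. The incisal table is at (299,275), the cross bar at about (500,275), and the post blocks at (513,200) and (515,352). The glue bottle is at (318,177) and the dish at (408,345).

Run:
```python
from h import *
c=load('wrist');k=512/800
px=lambda u,v,z:at_z(c,np.array([u,v])*k,z)
t=px(299,275,46);b1=px(513,200,117);b2=px(515,352,117)
bar=(b1+b2)/2
print(t,b1,b2,np.linalg.norm(b1-b2),np.linalg.norm((bar-t)[:2]))
d=bar-t;yaw=np.arctan2(d[1],d[0]);m=(bar+t)/2;print('yaw',yaw,np.arctan2(-(b1-b2)[0],(b1-b2)[1]),m)
print('bottle',px(318,177,60),'dish',px(408,345,30))
# tan mask fit: model centreline offset of arch
hsv=cv2.cvtColor(c['image'],cv2.COLOR_BGR2HSV)
M=((hsv[...,0]>8)&(hsv[...,0]<28)&(hsv[...,1]>60)&(hsv[...,2]>60)).astype(np.uint8);M[:135]=0;M[210:]=0;M[:,:215]=0;M[:,285:]=0
vv,uu=np.nonzero(M);print(len(uu),uu.min(),uu.max(),vv.min(),vv.max())
cv2.imwrite('pics/mask.png',M*255)
def draw(c,x,y,yaw,z):
    R=np.array([[np.cos(yaw),-np.sin(yaw)],[np.sin(yaw),np.cos(yaw)]])
    L=np.array([[.0112,.0227],[-.0056,.0167],[-.0191,0],[-.0056,-.0167],[.0112,-.0227]])*1e3
    return proj(c,np.c_[L@R.T+[x,y],np.full(5,z)])
cx0,cy0,s=190,110,5
im=cv2.resize(c['image'][110:230,180:340],None,fx=5,fy=5,interpolation=cv2.INTER_CUBIC)
for p in draw(c,m[0],m[1],yaw,84.5): cv2.circle(im,tuple(int(q) for q in (p-[180,110])*5),4,(0,0,255),-1)
cv2.imwrite('pics/e.png',im)
```

```text
[437.33535249  73.68276667  46.        ] [594.19316288 120.94888645 117.        ] [592.42122696  19.47067218 117.        ] 101.49368319728649 156.01050372567826
yaw -0.022263079594341866 -0.017459470331935095 [515.32127371  71.94627299  81.5       ]
bottle [468.47358927 148.00155955  60.        ] dish [519.13010548  -5.74237346  30.        ]
1185 226 271 146 200
```

View pics/e.png

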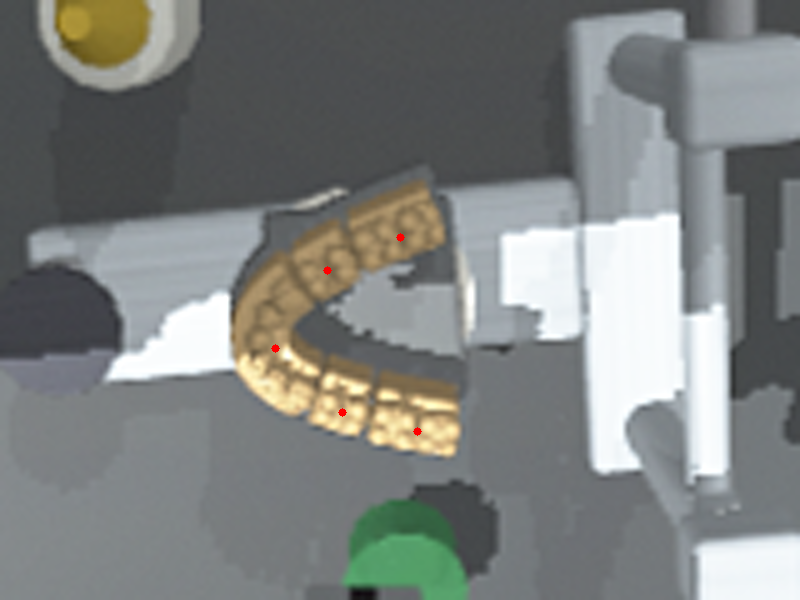

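The fitted pose is (515.3, 71.9) with yaw -0.02. The checks hold: table to bar measures 156.0 mm against 156, and post to post 101.5 mm against 100. The projected segment centres at (400,237), (327,270), (275,348), (342,412) and (417,431) all land on the teeth. Next I go over the left molars.

Call:
{"op": "play_rows", "data": {
  "translation": [
    [0,0,0],
    [2.3,1.1,1.5],
    [0,0,2.5],
    [0,0,2.5],
    [0,0,2.5],
    [0,0,2.5],
    [0,0,1.5],
    [0,0,0.5]
  ],
  "turn": [-0.09,0,0,0,0,0,0,0],
  "claw": [0,0,0,0,0,0,0,0]
}}

```text
t: 3.5
tcp_pos: [527.8, 93.9, 113.5]
orientation: [0.719, 0.695, -0.001, -0.001]
wrist_force: [-0.2, 0.2, 0.1]
gripper_width: 0.1
gripper_force: 0.0
```

```bash
cat > st.py <<'E'
from cell import robot
import numpy as np
s=robot.sense();p=s['tcp_pos'];q=s['orientation'];a=-.02
d=p[:2]-[515.3,71.9];print('t',s['t'],'art',d@[np.cos(a),np.sin(a)],d@[-np.sin(a),np.cos(a)],'z',p[2],'yaw-90',2*np.arctan2(q[1],q[0])-np.pi/2,'F',s['wrist_force'],s['wrist_torque'],'tilt',q[2:])
E
python3 st.py
python3 - <<'E'
from cell import robot
from h import *
for n in('scene','wrist'): snap(robot,n)
a=cv2.resize(load('scene')['image'][170:250,220:320],(400,320),interpolation=cv2.INTER_CUBIC)
b=cv2.resize(load('wrist')['image'][60:260,180:380],(400,400),interpolation=cv2.INTER_CUBIC)
o=np.zeros((400,800,3),np.uint8);o[:320,:400]=a;o[:,400:]=b;cv2.imwrite('pics/f.png',o)
E
```

```text
t 3.5 art 12.082616715443924 22.274605058268577 z 113.53466058699482 yaw-90 -0.03288780161060667 F [-0.19729655  0.19349024  0.06082506] [-0.02114061  0.01091584 -0.01973125] tilt [-0.00085837 -0.00079462]
```

View pics/f.png

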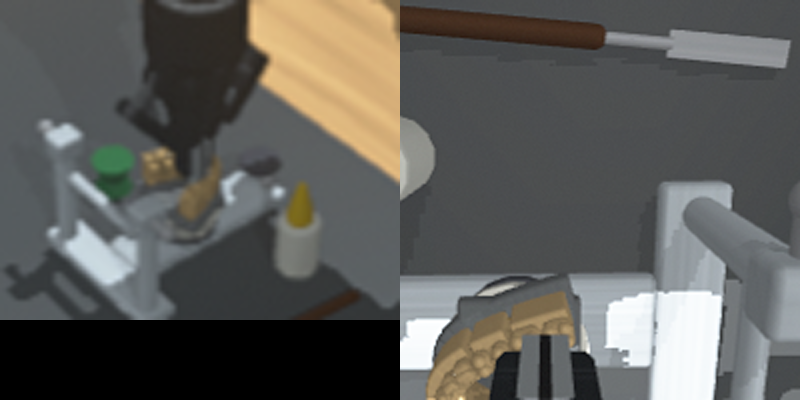

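The tips stand over the left molars. Now I press down gently, watching the force.

Call:
{"op": "play_rows", "data": {
  "translation": [
    [0,0.1,0.3],
    [0,0,0.3],
    [0,0,0.2],
    [0,0,0.2],
    [0,0,0.1],
    [0,0,0.1],
    [0,0,0],
    [0,0,0]
  ],
  "turn": [0,0,0,0,0,0,0,0],
  "claw": [0,0,0,0,0,0,0,0]
}}

```text
t: 4.4
tcp_pos: [529.6, 93.9, 103.0]
orientation: [0.717, 0.697, 0.0, 0.0]
wrist_force: [0.3, -0.2, -0.1]
gripper_width: 0.1
gripper_force: 0.0
```

Call:
{"op": "play_rows", "data": {
  "translation": [
    [0,0,0.05],
    [0,0,0.05],
    [0,0,0.05],
    [0,0,0],
    [0,0,0],
    [0,0,0],
    [0,0,0],
    [0,0,0]
  ],
  "turn": [0,0,0,0,0,0,0,0],
  "claw": [0,0,0,0,0,0,0,0]
}}

```text
t: 5.2
tcp_pos: [529.7, 94.0, 101.5]
orientation: [0.717, 0.697, 0.0, 0.0]
wrist_force: [-0.1, 1.4, 2.7]
gripper_width: 0.3
gripper_force: 1.4
```

Call:
{"op": "play_rows", "data": {
  "translation": [
    [0,-0.1,0.05],
    [0,0,0.05],
    [0,0,0.05],
    [0,0,0.05],
    [0,0,0],
    [0,0,0],
    [0,0,0],
    [0,0,0]
  ],
  "turn": [0,0,0,0,0,0,0,0],
  "claw": [0,0,0,0,0,0,0,0]
}}

```text
t: 6.0
tcp_pos: [528.5, 93.9, 99.4]
orientation: [0.717, 0.697, -0.0, -0.0]
wrist_force: [1.5, -0.0, 1.7]
gripper_width: 0.3
gripper_force: 1.0
```

Call:
{"op": "play_rows", "data": {
  "translation": [
    [0,0,0.05],
    [0,0,0],
    [0,0,0],
    [0,0,0],
    [0,0,0],
    [0,0,0],
    [0,0,0],
    [0,0,0]
  ],
  "turn": [0,0,0,0,0,0,0,0],
  "claw": [0,0,0,0,0,0,0,0]
}}

```text
t: 6.8
tcp_pos: [528.6, 93.9, 99.0]
orientation: [0.717, 0.697, -0.0, -0.0]
wrist_force: [1.0, -0.4, 0.8]
gripper_width: -0.2
gripper_force: 0.8
```

Call:
{"op": "play_rows", "data": {
  "translation": [
    [0,0,0.03],
    [0,0,0.03],
    [0,0,0],
    [0,0,0],
    [0,0,0],
    [0,0,0],
    [0,0,0],
    [0,0,0]
  ],
  "turn": [0,0,0,0,0,0,0,0],
  "claw": [0,0,0,0,0,0,0,0]
}}

```text
t: 7.6
tcp_pos: [528.7, 94.0, 98.5]
orientation: [0.717, 0.697, 0.0, 0.0]
wrist_force: [-0.3, 0.8, 5.3]
gripper_width: -0.1
gripper_force: 2.7
```

Call:
{"op": "play_rows", "data": {
  "translation": [
    [0,0,0.03],
    [0,0,0],
    [0,0,0],
    [0,0,0],
    [0,0,0],
    [0,0,0],
    [0,0,0],
    [0,0,0]
  ],
  "turn": [0,0,0,0,0,0,0,0],
  "claw": [0,0,0,0,0,0,0,0]
}}

```text
t: 8.4
tcp_pos: [528.7, 94.0, 98.4]
orientation: [0.717, 0.697, 0.0, 0.0]
wrist_force: [-1.1, -0.2, 8.3]
gripper_width: -0.1
gripper_force: 4.0
```

The left molars are home: the TCP stalls at z 98.4 as the force rises to 8 N. Next, the left premolars.

Call:
{"op": "play_rows", "data": {
  "translation": [
    [0,0,-0.45],
    [0,0,-0.45],
    [-0.27,-0.93,0],
    [-0.3,-0.93,0],
    [0,0,0.2],
    [0,0,0.2],
    [0,0,0.1],
    [0,0,0.1]
  ],
  "turn": [0,0,0,0,0,0,0,0],
  "claw": [0,0,0,0,0,0,0,0]
}}

```text
t: 9.2
tcp_pos: [510.3, 88.8, 101.1]
orientation: [0.717, 0.697, 0.0, 0.0]
wrist_force: [-0.8, -1.3, 6.7]
gripper_width: -0.3
gripper_force: 2.7
```

Call:
{"op": "play_rows", "data": {
  "translation": [
    [0,0,0.1],
    [0,0,0.07],
    [0,0,0.07],
    [0,0,0.06],
    [0,0,0],
    [0,0,0],
    [0,0,0],
    [0,0,0]
  ],
  "turn": [0,0,0,0,0,0,0,0],
  "claw": [0,0,0,0,0,0,0,0]
}}

```text
t: 10.0
tcp_pos: [510.7, 88.9, 98.4]
orientation: [0.717, 0.697, 0.001, 0.0]
wrist_force: [0.7, 0.6, 7.8]
gripper_width: -0.1
gripper_force: 5.1
```

Left premolars are home. Next, the front teeth.

Call:
{"op": "play_rows", "data": {
  "translation": [
    [0,0,-0.45],
    [0,0,-0.45],
    [-0.84,-0.7,0],
    [-0.84,-0.7,0],
    [0,0,0.2],
    [0,0,0.2],
    [0,0,0.1],
    [0,0,0.1]
  ],
  "turn": [0,0,0,0,0,0,0,0],
  "claw": [0,0,0,0,0,0,0,0]
}}

```text
t: 10.8
tcp_pos: [495.4, 72.4, 100.9]
orientation: [0.717, 0.697, -0.0, 0.0]
wrist_force: [-1.6, -1.6, 2.9]
gripper_width: 0.0
gripper_force: 1.4
```

Call:
{"op": "play_rows", "data": {
  "translation": [
    [0,0,0.1],
    [0,0,0.07],
    [0,0,0.07],
    [0,0,0.06],
    [0,0,0],
    [0,0,0],
    [0,0,0],
    [0,0,0]
  ],
  "turn": [0,0,0,0,0,0,0,0],
  "claw": [0,0,0,0,0,0,0,0]
}}

```text
t: 11.6
tcp_pos: [495.4, 72.4, 98.4]
orientation: [0.717, 0.697, 0.0, 0.0]
wrist_force: [-3.4, -2.0, 9.3]
gripper_width: 0.3
gripper_force: 4.9
```

Call:
{"op": "play_rows", "data": {
  "translation": [
    [0,0,-0.45],
    [0,0,-0.45],
    [-0.84,0.72,0],
    [-0.84,0.72,0],
    [0,0,0.2],
    [0,0,0.2],
    [0,0,0.1],
    [0,0,0.1]
  ],
  "turn": [0,0,0,0,0,0,0,0],
  "claw": [0,0,0,0,0,0,0,0]
}}

```text
t: 12.4
tcp_pos: [509.4, 55.2, 101.1]
orientation: [0.717, 0.697, 0.0, 0.0]
wrist_force: [1.7, -1.3, 3.7]
gripper_width: -0.1
gripper_force: 1.4
```

Call:
{"op": "play_rows", "data": {
  "translation": [
    [0,0,0.1],
    [0,0,0.07],
    [0,0,0.07],
    [0,0,0.06],
    [0,0,0],
    [0,0,0],
    [0,0,0],
    [0,0,0]
  ],
  "turn": [0,0,0,0,0,0,0,0],
  "claw": [0,0,0,0,0,0,0,0]
}}

```text
t: 13.2
tcp_pos: [509.4, 55.2, 98.4]
orientation: [0.717, 0.697, 0.0, 0.0]
wrist_force: [-0.7, -1.3, 8.1]
gripper_width: -0.3
gripper_force: 4.0
```

```bash
python3 st.py
```

```text
t 13.2 art -5.58296579866391 -16.819925848983313 z 98.3555872311098 yaw-90 -0.02891508630423334 F [-0.65602583 -1.32589391  8.13301617] [-0.45323808  0.06226044  0.07958874] tilt [0.00010666 0.00017495]
```

Right premolars are home. Last, the right molars.

Call:
{"op": "play_rows", "data": {
  "translation": [
    [0,0,-0.45],
    [0,0,-0.45],
    [-0.3,0.9,0],
    [-0.3,0.9,0],
    [0,0,0.2],
    [0,0,0.2],
    [0,0,0.1],
    [0,0,0.1]
  ],
  "turn": [0,0,0,0,0,0,0,0],
  "claw": [0,0,0,0,0,0,0,0]
}}

```text
t: 14.0
tcp_pos: [527.2, 48.7, 101.0]
orientation: [0.717, 0.697, 0.0, 0.0]
wrist_force: [2.0, -0.7, 2.7]
gripper_width: -0.1
gripper_force: 1.4
```

Call:
{"op": "play_rows", "data": {
  "translation": [
    [0,0,0.1],
    [0,0,0.07],
    [0,0,0.07],
    [0,0,0.06],
    [0,0,0],
    [0,0,0],
    [0,0,0],
    [0,0,0]
  ],
  "turn": [0,0,0,0,0,0,0,0],
  "claw": [0,0,0,0,0,0,0,0]
}}

```text
t: 14.8
tcp_pos: [527.2, 48.6, 98.4]
orientation: [0.717, 0.697, 0.0, 0.0]
wrist_force: [1.5, -0.7, 8.3]
gripper_width: -0.3
gripper_force: 3.8
```

Call:
{"op": "play_rows", "data": {
  "translation": [
    [0,0,-0.5],
    [0,0,-1.5],
    [0,0,-2.5],
    [0,0,-2.5],
    [0,0,-2.5],
    [0,0,-2.5],
    [0,0,-2],
    [0,0,-1]
  ],
  "turn": [0,0,0,0,0,0,0,0],
  "claw": [0,0,0,0,0,0,0,0]
}}

```text
t: 15.6
tcp_pos: [527.1, 48.8, 249.5]
orientation: [0.717, 0.697, 0.0, 0.0]
wrist_force: [0.6, 0.1, -0.4]
gripper_width: -0.1
gripper_force: 0.0
```

Call:
{"op": "play_rows", "data": {
  "translation": [
    [1.1,-0.5,0],
    [1.1,-0.5,0],
    [0,0,0],
    [0,0,0],
    [0,0,0],
    [0,0,0],
    [0,0,0],
    [0,0,0]
  ],
  "turn": [0,0,0,0,0,0,0,0],
  "claw": [0,0,0,0,0,0,0,0]
}}

```text
t: 16.4
tcp_pos: [517.8, 70.8, 248.0]
orientation: [0.717, 0.697, -0.0, -0.0]
wrist_force: [-0.9, -0.3, -0.5]
gripper_width: 0.4
gripper_force: 0.0
```

```bash
python3 st.py
python3 - <<'E'
from cell import robot
from h import *
for n in('side','wrist'): c=snap(robot,n)
d=load('side')
b=cv2.resize(d['image'][170:260,180:275],(400,379),interpolation=cv2.INTER_CUBIC)
a=cv2.resize(c['image'][110:230,180:340],(400,300),interpolation=cv2.INTER_CUBIC)
o=np.zeros((379,800,3),np.uint8);o[:300,:400]=a;o[:,400:]=b;cv2.imwrite('pics/g.png',o)
E
```

```text
t 16.4 art 2.5429522619021117 -1.0508350654770182 z 248.02514779549483 yaw-90 -0.029233301028248393 F [-0.89944512 -0.27779718 -0.50002877] [ 0.0135638  -0.04231989 -0.01886391] tilt [-2.60456422e-05 -1.62400596e-05]
```

View pics/g.png

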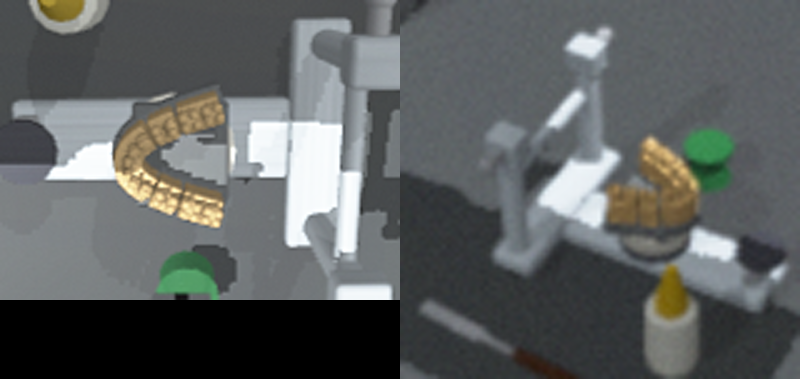

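The teeth now stand level in both views (arch at about (170,155) on the left and (655,190) on the right). The articulator and its neighbours are where they were, and the gripper is well above everything.

```bash
python3 -c "
from cell import robot
print(robot.job_done())"
```

```text
the job is handed in; nothing more can be done
None
```

I pressed all five segments home in one pass, from the left molars to the right molars: each stopped at the same height under 8–9 N. The articulator and its neighbours stayed in place, the arm finished clear above them, and the job was handed in at about 16.5 s.

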